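Shut the marked stopcock under the sliding cover

TASK

Slide the cover of the grey air stopcock box all the way back, away from the robot, by pushing the upright rib on it, then push the marked valve handle inside - the one with the round disc end - clockwise until it is fully shut. Do not lift the cover; leave it open, leave the plain square-ended handle where it is, and do not shift or lift the other things on the table.

Things in the scene. Friction and masses are not known exactly. Their poses are not given: they have to be found in the camera images.
- box: grey steel air stopcock box, fixed. Origin on the table under the middle of its well; x away from the robot along the cover's slide, y left, z up. In mm: well inside x -80..75, y -130..130; near wall 10 thick, top z 85; side walls 10 thick, tops z 97; closed deck at z 84 from x 75 to 250; step outside on the left, 60 wide, z 50; two copper pipes along x in the well, tops z 42
- cover (a joint): how far the aluminium cover plate is slid back along the box's +x (m): 0 to 0.02 at the start, 0.155 fully back at its stop, over the deck. Needs about 3 N, stays where left. Plate 165 (x) x 254 (y) x 5 mm, top at z 91 mm; it lies loose in its guides and could be lifted.
- rib (a point): centre of the upright push rib on the cover: 80 mm along box y, 12 mm thick along box x, 25 mm tall, top at z 116 mm. It moves with the cover.
- cover_lift (a joint): how far the cover is lifted off its guides (m), 0 when lying
- marked_handle (a joint): angle of the marked quarter-turn valve handle (rad): 0 = open, pointing along the box's -x, in line with its pipe; 1.571 = shut against its stop, pointing along the box's +y, crosswise. It shuts clockwise seen from above. Starts at 0 to 0.3, needs about 0.12 N m, stays where left.
- marked_pivot (a point): pivot axis of the marked valve, at the middle of the handle's height (z 58 mm). The two valves are side by side at box (35, -60) and (35, 50) mm; either may be the marked one.
- marked_end (a point): centre of the marked handle's round disc end, 55 mm from the pivot. The disc is 32 mm across, with a small round boss 12 mm across on top (to z 72 mm); the steel handle's bar is 14 mm wide, 12 mm thick (z 52 to 64 mm).
- plain_handle (a joint): angle of the other valve's handle, same meaning; starts at 0 to 0.3 and is to stay there. It is a plain straight bar with a square end, 14 mm wide, 69 mm long, same height.
- plain_end (a point): point on the plain handle's centre line, 55 mm from its pivot
- parts_bin: yellow plastic parts bin with closed lid and grey snap latch, 118 x 168 x 82 mm; bystander, loose, origin at the centre of its underside
- shoe_horn: chipped copper shoe horn, about 180 mm long, lying flat; bystander, loose, origin at the centre of its underside
- bracket1: galvanised L-shaped hinge bracket, 70 x 36 x 48 mm, on the box's left-hand step; bystander, loose, origin at the centre of its underside
- bracket2: second galvanised hinge bracket, like the first, on the table; bystander, loose, origin at the centre of its underside
- torque_adapter: dull brass torque adapter, 32 mm diameter, 46 mm tall with a square drive on top, standing on the box's left-hand step; bystander, loose, origin at the centre of its underside
- spanner: steel spanner 170 mm long; bystander, loose, origin at the centre of its underside
- grease_jar: white jar with black cap, 60 mm diameter, 65 mm tall; bystander, loose, origin at the centre of its underside

How it is judged:
By the outcome, as a careful person would: the job done as asked, in the order asked, and still so for the second after the job is handed in, with the robot touching nothing.
It also fails if it takes over 48 s, if anything falls off the work surface, if the arm or the gripper's body presses on something with over 40 N, if the wrist force passes 120 N, or if a joint passes its speed limit or range.

ROBOT

A 6-joint arm with a two-finger parallel gripper is mounted at the origin on the work surface. World frame = base frame: x ahead of the robot, y to its left, z up, the work surface at z = 0. Lengths are in m, angles in rad, forces in N, time in s.
With the tool pointing down it reaches from about 0.325 to 0.9 m from the base axis. Payload 3.5 kg.
Tool frame: the origin (TCP) lies midway between the tips of the shut fingers; the grasp point (between the pads) lies 19 mm behind it (ctrl.grasp_offset is the distance from the TCP to the grasp point, in m); z points along the fingers, y is the direction in which the jaws open and shut (so a half turn about z gives the same grasp; the last joint's range is limited). The gripper opens to 85 mm and grips with 20 to 120 N. Pads are 22 mm wide; open, the fingers measure 114 mm over their backs; the gripper's body (76 mm by 85 mm) begins 54 mm behind the grasp point. The pads swing forward as they close: fully open they stand 13 mm farther back than shut.
Start: joints at [1.061, 0.276, -0.026, 1.268, 0, 1.467], TCP at [0.247, 0.574, 0.209] pointing down, gripper open.
Joint ranges: [-3.12, 3.12], [-0.85, 1.88], [-1.08, 1.24], [-1.95, 2.15], [-1.57, 1.53], [-3.14, 3.14]. Speed limits (rad/s): [2.57, 2.57, 3.14, 3.14, 3.14, 3.14].

INTERFACE

Orientations are given as a unit quaternion [w, x, y, z].
In Python, from bench import ctrl gives the robot as it stands. The module is installed in compiled form; this text tells all that it offers. Calls block until the motion is done:
- ctrl.move_ptp(position, orientation): joint-space move of the TCP to a pose.
- ctrl.movel(position, rotation=None, v=0.15, guard=None): straight line of the TCP; rotation=None keeps the orientation; v is the mean speed in m/s. With guard (N) it stops when the force on the tool has changed by that much, and returns True; else False.
- ctrl.goto_joints(angles): joint-space move.
- ctrl.gripper_to(opening): finger opening in m; the grip force is fixed at half the most; returns when the fingers have stopped.
- ctrl.pause(seconds).
- ctrl.ik(position, orientation): joint angles nearest the present ones, or None.
- ctrl.camera(name): name is "scene" or "top" or "wrist"; returns a dict with "color" (400x640x3 uint8, blue, green, red), "range_z" (400x640 float32, m along the optical axis (not along the pixel's ray), 0 where there is no reading), "fx", "fy", "cx", "cy" (pixels), "position" and "attitude" of the camera in the world. Camera axes: x right, y up, looking along -z (the intrinsics and any distortion apply to the point x, -y, -z); pixel columns grow to the right and rows downward; lengths in m; the calibration is good to about 2 mm. A picture is of the moment at which its call begins.
A pose or a line that the arm cannot do raises ctrl.IKError and nothing moves.
- ctrl.sign_off(): hands the job in, once; it reports no verdict.
Readings, each from a call of its own:
- ctrl.get_t(): time.
- ctrl.get_qpos(): joint angles.
- ctrl.get_dq(): joint speeds.
- ctrl.get_tau(): joint torques, N m.
- ctrl.get_tcp_pos(): TCP position.
- ctrl.get_eef_rot(): TCP orientation.
- ctrl.get_contact_force(): force on the tool from outside, world axes, zero at the start.
- ctrl.get_ft_torque(): the same for the moment, N m.
- ctrl.get_gripper_width(): finger opening in m.
Only numpy, scipy, OpenCV 4.12 (cv2) and the standard library are available. Lean on these libraries where they do the work, as an engineer would, in place of code of your own. Each camera call takes 0.05 s, during which the arm holds its last target.

## Working session

There is one attempt and no reset: what is moved stays moved. The work goes in short steps, each a Python script; the robot and the scene stay as the last script left them, time stands still between calls to the robot, and variables do not carry over. Pictures are saved under pics/ and viewed, and the job is handed in when it is done.

```bash
mkdir -p pics
cat > h.py <<'E'
from bench import ctrl
import numpy as np, cv2, pickle
from scipy.spatial.transform import Rotation as R
def snap(name,tag):
    c=ctrl.camera(name); cv2.imwrite(f'pics/{tag}.png',c['color']); pickle.dump(c,open(f'pics/{tag}.pkl','wb')); return c
def load(tag): return pickle.load(open(f'pics/{tag}.pkl','rb'))
def rot(c):
    a=np.array(c['attitude'],float)
    return a if a.shape==(3,3) else R.from_quat(a,scalar_first=True).as_matrix()
def cloud(c):
    z=c['range_z']; v,u=np.mgrid[:400,:640]
    p=np.stack([(u-c['cx'])/c['fx']*z,-(v-c['cy'])/c['fy']*z,-z],-1)
    return p@rot(c).T+np.array(c['position'])
def atz(c,u,v,zw):
    d=rot(c)@np.array([(u-c['cx'])/c['fx'],-(v-c['cy'])/c['fy'],-1]); o=np.array(c['position'])
    return o+d*(zw-o[2])/d[2]
E
python3 - <<'E'
from h import *
for n in ['scene','top','wrist']:
    c=snap(n,n+'0'); print(n,{k:c[k] for k in c if k not in('color','range_z')})
print(ctrl.get_t(),ctrl.get_tcp_pos(),ctrl.get_eef_rot())
E
```

```text
scene {'fx': 498.47012840904, 'fy': 498.47012840904, 'cx': 316.9143628261727, 'cy': 199.6340510669148, 'position': array([1.03960176, 0.76693157, 0.81318604]), 'attitude': array([0.26279337, 0.11139645, 0.39828227, 0.87172341])}
top {'fx': 396.0660333356109, 'fy': 396.0660333356109, 'cx': 318.9301018317209, 'cy': 195.91630563646078, 'position': array([0.51561046, 0.04943426, 1.19654776]), 'attitude': array([-0.70294577, -0.0276188 ,  0.01776805,  0.71048486])}
wrist {'fx': 276.0009249087775, 'fy': 276.0009249087775, 'cx': 316.0597878848349, 'cy': 196.69055164865722, 'position': array([0.17376122, 0.6068576 , 0.37317685]), 'attitude': array([ 0.82506259, -0.1321478 , -0.08562679,  0.5426571 ])}
0.15 [0.24697276 0.57342034 0.20770173] [-2.81669293e-04  2.01992218e-01  9.79386716e-01 -8.51037866e-04]
```

View pics/top0.png

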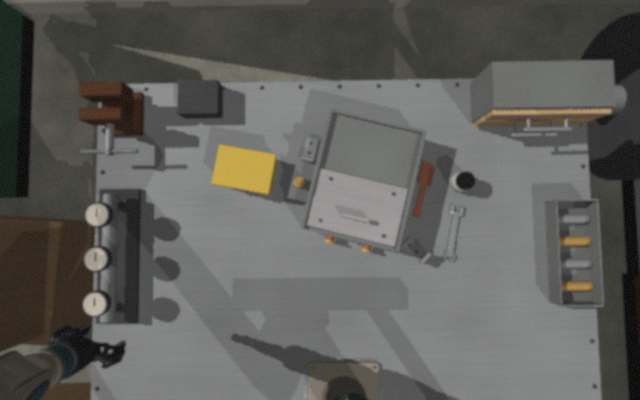

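View pics/scene0.png

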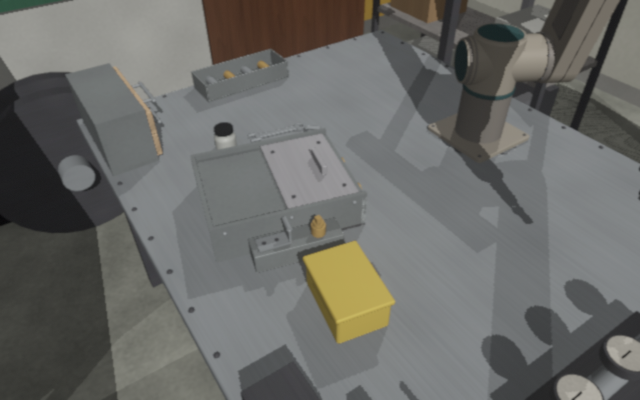

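The top picture shows the box at about (365,190), rotated a little, with the light cover at about (360,210) and its rib near (357,215). The bin, horn, brackets, jar and spanner stand around it. Next I'll fit the box pose.

Run:
```python
from h import *
c=load('top0')
P=cloud(c); 
im=c['color'][95:275,285:485]; cv2.imwrite('pics/top0c.png',cv2.resize(im,None,fx=4,fy=3.3*4/3.3*.82 if 0 else 3.2,interpolation=cv2.INTER_CUBIC))
v,u=np.mgrid[:400,:640]
reg=(v>100)&(v<265)&(u>290)&(u<440)
z=P[...,2]
for lo,hi in [(0.075,.105),(.105,.125),(.094,.104)]:
    m=reg&(z>lo)&(z<hi); q=P[m][:,:2]; print(lo,m.sum(),cv2.minAreaRect((q*1000).astype(np.float32)),q.mean(0))
m=reg&(z>.07)&(z<.13); print(np.histogram(z[m],bins=30,range=(.07,.13)))
```

```text
0.075 12422 ((640.2952880859375, -36.996063232421875), (335.9065246582031, 350.47821044921875), 75.71843719482422) [ 0.63645659 -0.05897738]
0.105 131 ((527.5404663085938, -31.030059814453125), (78.67664337158203, 11.916064262390137), 75.74198150634766) [ 0.52749159 -0.03071723]
0.094 1428 ((640.5496826171875, -37.12994384765625), (325.79510498046875, 349.9286193847656), 75.70610046386719) [ 0.65796307 -0.05916238]
(array([   7,   11,   27,   45,  253, 1005, 1944, 1815, 1138, 1645, 1983,
       1152,  586,  530,  252,   55,    5,    1,    1,    1,    6,   24,
         58,   26,   11,    3,    0,    0,    0,    0]), array([0.07 , 0.072, 0.074, 0.076, 0.078, 0.08 , 0.082, 0.084, 0.086,
       0.088, 0.09 , 0.092, 0.094, 0.096, 0.098, 0.1  , 0.102, 0.104,
       0.106, 0.108, 0.11 , 0.112, 0.114, 0.116, 0.118, 0.12 , 0.122,
       0.124, 0.126, 0.128, 0.13 ]))
```

View pics/top0c.png

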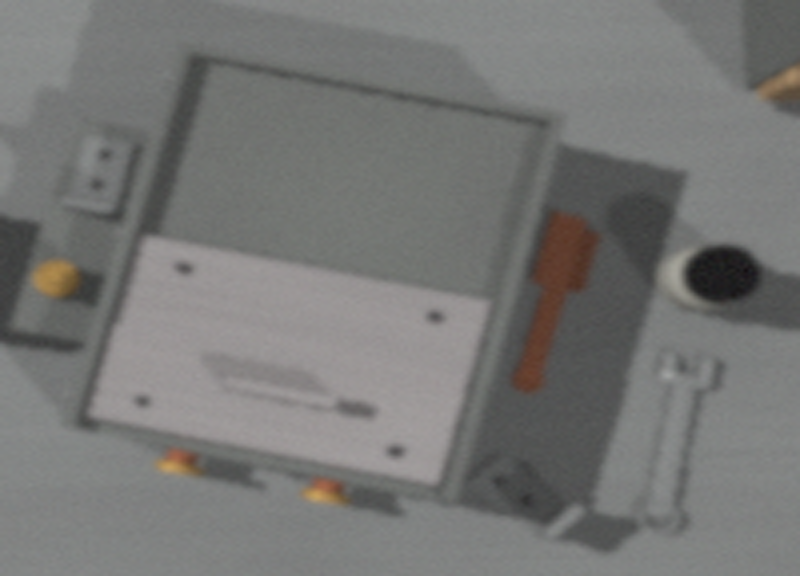

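Run:
```python
from h import *
c=load('top0'); P=cloud(c); z=P[...,2]
v,u=np.mgrid[:400,:640]
th=np.deg2rad(-14.27); ex=np.array([np.cos(th),np.sin(th)]); ey=np.array([-ex[1],ex[0]])
# outer wall outline: trace top corners by pixel (crop scale 4,3.2)
def px(a,b): return 285+a/4,95+b/3.2
for n,a,b,zz in [('nearL outer',80,425,.085),('nearR outer',455,500,.085),('farL',190,52,.097),('farR',562,115,.097),('coverFL',145,235,.091),('coverFR',492,300,.091),('coverNL',90,415,.091),('coverNR',440,487,.091)]:
    p=atz(c,*px(a,b),zz)[:2]; print(n,p.round(4),'box-dir',(p@ex).round(4),(p@ey).round(4))
reg=(v>100)&(v<265)&(u>290)&(u<440)
m=reg&(z>.094)&(z<.103); q=P[m][:,:2]; b=q@ey; a=q@ex
h,e=np.histogram(b,bins=np.arange(-.1,.36,.005)-0.0); print([(round(x,3),n) for x,n in zip(e,h) if n>15])
m=reg&(z>.107)&(z<.125); q=P[m][:,:2]; print('rib',np.percentile(q@ex,[1,50,99]),np.percentile(q@ey,[1,50,99]))
m=reg&(z>.07)&(z<.105)
q=P[m][:,:2]; a=q@ex;b=q@ey
bb=np.arange(0,.26,.04)
for l in bb:
    s=(b>l)&(b<l+.02); 
    if s.sum()>5: print(l.round(3),np.percentile(a[s],[0.5,99.5]).round(4))
for l in np.arange(.4,.75,.04):
    s=(a>l)&(a<l+.02); 
    if s.sum()>5: print('b',l.round(3),np.percentile(b[s],[0.5,5,95,99.5]).round(4))
```

```text
nearL outer [0.4981 0.1045] box-dir 0.457 0.224
nearR outer [ 0.4306 -0.1557] box-dir 0.4557 -0.0448
farL [0.8252 0.0237] box-dir 0.7939 0.2264
farR [ 0.7654 -0.236 ] box-dir 0.8 -0.04
coverFL [0.6641 0.0572] box-dir 0.6295 0.2191
coverFR [ 0.604  -0.1844] box-dir 0.6309 -0.0298
coverNL [0.5068 0.0971] box-dir 0.4672 0.2191
coverNR [ 0.4423 -0.1445] box-dir 0.4643 -0.0311
[(np.float64(-0.045), np.int64(28)), (np.float64(-0.04), np.int64(208)), (np.float64(-0.035), np.int64(189)), (np.float64(0.145), np.int64(17)), (np.float64(0.225), np.int64(43)), (np.float64(0.23), np.int64(192)), (np.float64(0.235), np.int64(170))]
rib [0.51299244 0.51880671 0.5246793 ] [0.06107741 0.10027885 0.13871812]
0.0 [0.456  0.8031]
0.04 [0.457 0.803]
0.08 [0.4564 0.8021]
0.12 [0.456  0.8018]
0.16 [0.4564 0.803 ]
0.2 [0.4563 0.8025]
0.24 [0.4813 0.7757]
b 0.44 [-0.0397 -0.0292  0.2249  0.2375]
b 0.48 [-0.0396 -0.0303  0.2249  0.2392]
b 0.52 [-0.039  -0.0306  0.2252  0.2379]
b 0.56 [-0.0391 -0.0271  0.2667  0.2852]
b 0.6 [-0.0392 -0.0307  0.2233  0.2376]
b 0.64 [-0.0387 -0.0283  0.2608  0.2832]
b 0.68 [-0.0393 -0.0297  0.2249  0.2376]
b 0.72 [-0.0391 -0.0291  0.2254  0.2374]
```

```bash
cat >> h.py <<'E'
TH=np.deg2rad(-14.27); EX=np.array([np.cos(TH),np.sin(TH)]); EY=np.array([-EX[1],EX[0]])
O=0.546*EX+0.0994*EY
def W(x,y,z): p=O+x*EX+y*EY; return [p[0],p[1],z]
def Q(yaw): # tool down, tool x axis at world yaw (rad)
    return [0,np.cos(yaw/2),np.sin(yaw/2),0]
def bx(p): p=np.array(p); d=p[:2]-O; return np.array([d@EX,d@EY,p[2]])
E
python3 - <<'E'
from h import *
q=Q(TH+np.pi)
ctrl.move_ptp(W(-.066,0,.17),q); ctrl.gripper_to(0)
print(ctrl.get_t(),ctrl.get_qpos(),bx(ctrl.get_tcp_pos()),ctrl.get_eef_rot(),q)
print(ctrl.movel(W(-.066,0,.1015),v=.1,guard=5), bx(ctrl.get_tcp_pos()))
snap('scene','s1');snap('wrist','w1')
print(ctrl.movel(W(-.040,0,.1015),v=.05,guard=8), bx(ctrl.get_tcp_pos()),ctrl.get_contact_force(),ctrl.get_t())
E
```

```text
3.2167 [-1.76892104e-01  6.25442457e-02 -3.66464101e-01  1.14181082e+00
 -1.42349815e-05  7.22143852e-02] [-6.59915488e-02 -3.54234129e-05  1.69980142e-01] [-1.17755042e-05  1.24231451e-01  9.92253267e-01 -6.51037071e-06] [0, np.float64(0.12420763472706407), np.float64(0.9922562488971829), 0]
False [-6.54822407e-02  4.51844201e-05  1.01925867e-01]
False [-4.01311758e-02 -1.85257706e-05  1.01289509e-01] [ 0.00378743 -0.17800524 -0.63459433] 4.8167
```

View pics/s1.png

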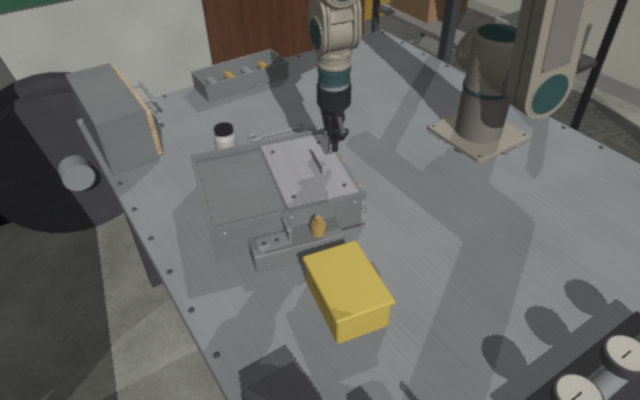

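View pics/w1.png

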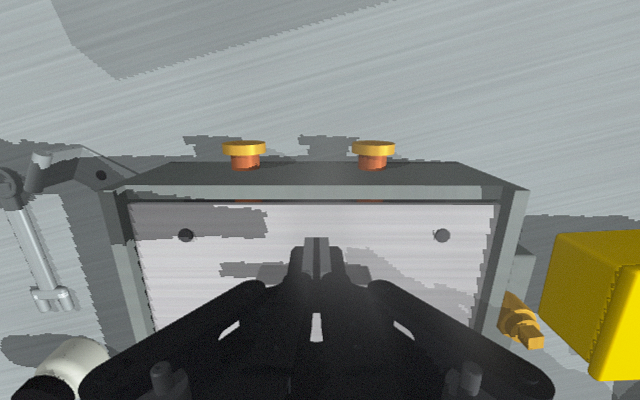

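The fingertips (scene, about 337,148) stand just on the near side of the rib. I'll push now, with a guard on the force.

Run:
```python
from h import *
g=ctrl.movel(W(.09,0,.1015),v=.08,guard=15); print(g,bx(ctrl.get_tcp_pos()),ctrl.get_contact_force())
if not g:
    g=ctrl.movel(W(.145,0,.1015),v=.04,guard=12); print(g,bx(ctrl.get_tcp_pos()),ctrl.get_contact_force())
snap('scene','s2');print(ctrl.get_t())
```

```text
False [8.95242837e-02 3.82257149e-05 1.01545908e-01] [ 0.29216759 -0.14351303 -0.30911106]
False [1.44718621e-01 2.63135537e-05 1.01523517e-01] [-0.49349532 -0.43244891  0.60113244]
8.1667
```

View pics/s2.png

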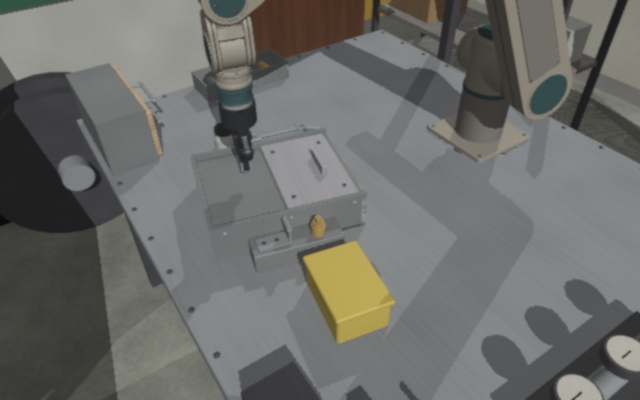

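The cover did not move: the scene picture shows the rib still at about (318,160), with the fingers at (247,165) over the deck. I need to find out why they missed.

Run:
```python
from h import *
print(ctrl.get_gripper_width(),bx(ctrl.get_tcp_pos()))
c=snap('top','t3')
cs=load('s2'); P=cloud(cs)
for n in ['s1','s2']:
    im=load(n)['color']; cv2.imwrite(f'pics/{n}c.png',cv2.resize(im[90:240,170:380],None,fx=3.7,fy=3.7,interpolation=cv2.INTER_CUBIC))
for (u,v) in [(247,168),(318,152),(324,172),(317,160),(245,160)]: print(u,v,bx(P[v,u]).round(4))
z=P[...,2]; vv,uu=np.mgrid[:400,:640]; m=(z>.1)&(z<.125)&(vv>130)&(vv<190)&(uu>300)&(uu<335)
B=np.array([bx(p) for p in P[m]]); print(m.sum(),B.min(0),B.mean(0),B.max(0))
cv2.imwrite('pics/t3c.png',cv2.resize(c['color'][95:275,285:485],None,fx=4,fy=3.2,interpolation=cv2.INTER_CUBIC))
```

```text
-0.0002689573779688143 [1.44750788e-01 1.79514169e-05 1.01558020e-01]
247 168 [0.1438 0.0114 0.138 ]
318 152 [-0.0439 -0.05    0.0939]
324 172 [-0.0287  0.0373  0.0997]
317 160 [-0.0218  0.0081  0.1157]
245 160 [0.1485 0.0301 0.1744]
181 [-0.06634867 -0.13897403  0.10023659] [-0.02609987  0.00076522  0.11315695] [-0.02059518  0.04124413  0.12015125]
```

View pics/s1c.png

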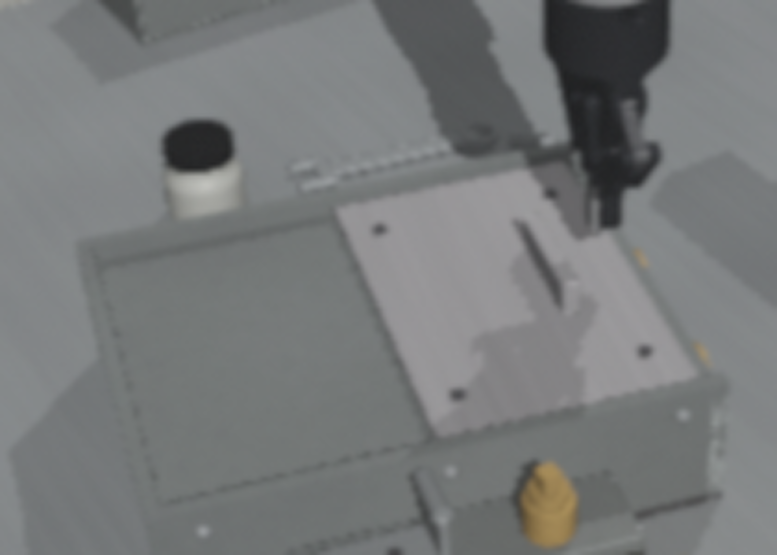

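View pics/s2c.png

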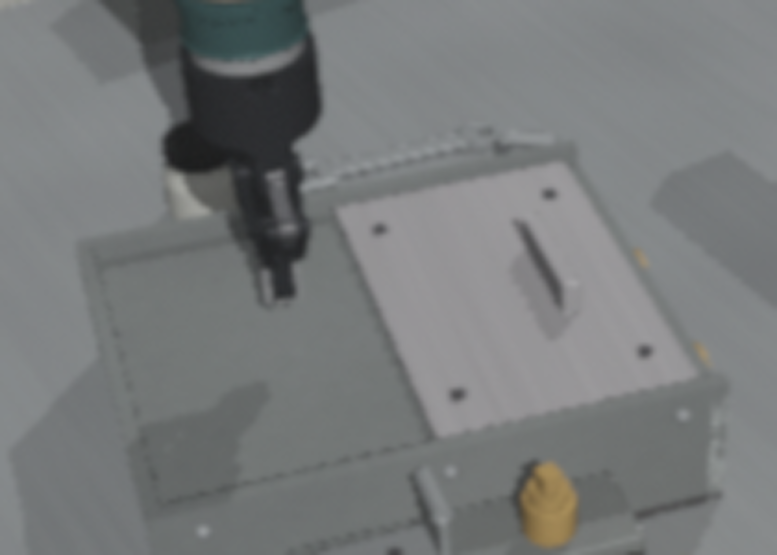

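View pics/t3c.png

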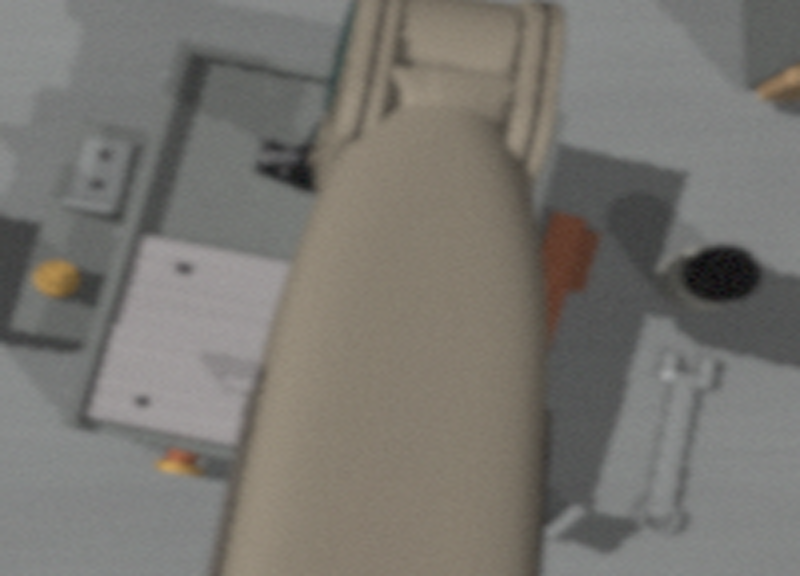

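Run:
```python
from h import *
c=load('s2');P=cloud(c)
for v in range(164,178):
    print(v,[tuple((bx(P[v,u])*1000).round().astype(int)) for u in (241,243,245,247,249)])
q=ctrl.get_tcp_pos();print(q)
c=load('s1');P=cloud(c)
for v in range(142,156,2):
    print(v,[tuple((bx(P[v,u])*1000).round().astype(int)) for u in (332,334,336,338)])
```

```text
164 [(np.int64(155), np.int64(7), np.int64(149)), (np.int64(151), np.int64(12), np.int64(152)), (np.int64(147), np.int64(14), np.int64(152)), (np.int64(143), np.int64(14), np.int64(151)), (np.int64(137), np.int64(4), np.int64(142))]
165 [(np.int64(155), np.int64(5), np.int64(145)), (np.int64(152), np.int64(13), np.int64(150)), (np.int64(147), np.int64(10), np.int64(146)), (np.int64(143), np.int64(10), np.int64(145)), (np.int64(138), np.int64(7), np.int64(142))]
166 [(np.int64(155), np.int64(4), np.int64(142)), (np.int64(152), np.int64(12), np.int64(146)), (np.int64(148), np.int64(13), np.int64(146)), (np.int64(144), np.int64(14), np.int64(146)), (np.int64(138), np.int64(5), np.int64(138))]
167 [(np.int64(156), np.int64(8), np.int64(142)), (np.int64(152), np.int64(12), np.int64(144)), (np.int64(148), np.int64(14), np.int64(144)), (np.int64(143), np.int64(11), np.int64(141)), (np.int64(139), np.int64(14), np.int64(141))]
168 [(np.int64(157), np.int64(8), np.int64(139)), (np.int64(153), np.int64(14), np.int64(142)), (np.int64(148), np.int64(11), np.int64(139)), (np.int64(144), np.int64(
[... 2831 characters left out ...]
p.int64(-64), np.int64(7), np.int64(139)), (np.int64(-67), np.int64(14), np.int64(143)), (np.int64(-75), np.int64(6), np.int64(136))]
150 [(np.int64(-57), np.int64(13), np.int64(139)), (np.int64(-61), np.int64(16), np.int64(140)), (np.int64(-67), np.int64(12), np.int64(136)), (np.int64(-139), np.int64(-159), np.int64(3))]
152 [(np.int64(-60), np.int64(7), np.int64(128)), (np.int64(-65), np.int64(5), np.int64(126)), (np.int64(-89), np.int64(-43), np.int64(88)), (np.int64(-136), np.int64(-151), np.int64(3))]
154 [(np.int64(-73), np.int64(-28), np.int64(96)), (np.int64(-79), np.int64(-31), np.int64(92)), (np.int64(-86), np.int64(-37), np.int64(86)), (np.int64(-90), np.int64(-33), np.int64(88))]
```

The depth image puts the fingertip bottoms at z≈125 mm, while the reported TCP is at 101.5 mm. The tips therefore passed over the rib (116 mm). I'll confirm with a gentle guarded touch on the fixed deck, whose height (84 mm) is known.

Run:
```python
from h import *
print(ctrl.grasp_offset,ctrl.get_qpos())
f0=ctrl.get_contact_force()
g=ctrl.movel(W(.145,0,.056),v=.025,guard=4); print(g,bx(ctrl.get_tcp_pos()),ctrl.get_contact_force()-f0,ctrl.get_t())
snap('wrist','w4'); snap('scene','s4')
ctrl.movel(W(.145,0,.13),v=.15); print(ctrl.get_contact_force(),ctrl.get_t())
c=load('s4'); cv2.imwrite('pics/s4c.png',cv2.resize(c['color'][90:240,170:380],None,fx=3.7,fy=3.7,interpolation=cv2.INTER_CUBIC))
```

```text
0.0187 [-1.98662682e-01  4.69005846e-01  1.70214019e-02  1.11895169e+00
  3.12289616e-05  5.03400186e-02]
True [ 1.44923375e-01 -5.18424376e-07  6.14067309e-02] [-1.11345976  0.23777741  4.24896649] 9.6417
[-0.42862704  0.54830814 -0.84646013] 10.3583
```

View pics/s4c.png

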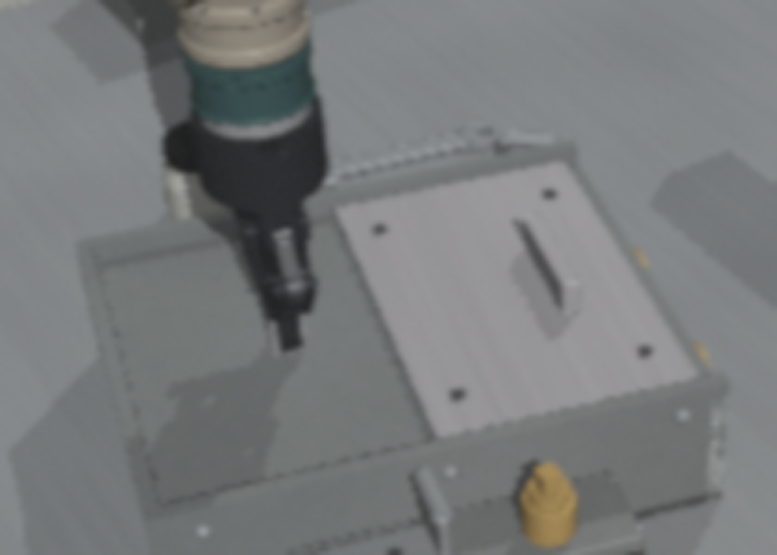

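The tips touched at a reported 61.4 mm, so the real tips sit 22.6 mm above the reported TCP. I'll correct for that and redo the push.

```bash
cat >> h.py <<'E'
DZ=.0226
def T(x,y,z): return W(x,y,z-DZ)   # true tip height
E
python3 - <<'E'
from h import *
ctrl.movel(T(-.066,0,.145),v=.25)
print(ctrl.movel(T(-.066,0,.102),v=.12,guard=5))
g=ctrl.movel(T(-.048,0,.102),v=.06,guard=15); print(g,bx(ctrl.get_tcp_pos()),ctrl.get_contact_force())
g=ctrl.movel(T(.06,0,.102),v=.07,guard=15); print(g,bx(ctrl.get_tcp_pos()),ctrl.get_contact_force())
if not g:
    g=ctrl.movel(T(.135,0,.102),v=.04,guard=12); print(g,bx(ctrl.get_tcp_pos()),ctrl.get_contact_force())
snap('scene','s5');print(ctrl.get_t())
E
```

```text
False
False [-4.71114510e-02  3.14529391e-05  7.97791662e-02] [-0.30244129  0.37089072  0.39648198]
False [6.00744832e-02 6.73350541e-05 7.95586536e-02] [-1.53790876  0.2986793  -0.324724  ]
True [ 1.01029427e-01 -3.74767372e-05  7.86264416e-02] [-0.70317626 -0.73238328  0.20774446]
15.1583
```

View pics/s5.png

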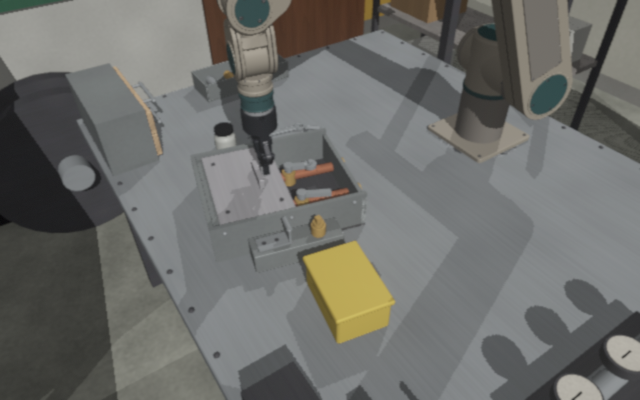

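The cover has slid over the deck and the well is open. I'll push once more to make sure it is at the stop, then back off and look.

Run:
```python
from h import *
g=ctrl.movel(T(.135,0,.102),v=.03,guard=22); print(g,bx(ctrl.get_tcp_pos()),ctrl.get_contact_force())
p=bx(ctrl.get_tcp_pos())
ctrl.movel(T(p[0]-.02,0,.102),v=.1)
ctrl.movel(T(.02,0,.17),v=.2)
snap('wrist','w6')
ctrl.move_ptp(T(-.10,-.02,.24),Q(TH+np.pi))
snap('wrist','w6b');c=snap('scene','s6');t=snap('top','t6');print(ctrl.get_t())
P=cloud(c);z=P[...,2]; vv,uu=np.mgrid[:400,:640]; m=(z>.105)&(z<.125)&(vv>130)&(vv<215)&(uu>230)&(uu<300)
B=np.array([bx(p) for p in P[m]]); print(m.sum(),np.percentile(B,[2,50,98],axis=0))
cv2.imwrite('pics/s6c.png',cv2.resize(c['color'][120:250,190:370],None,fx=4.4,fy=4.4,interpolation=cv2.INTER_CUBIC))
cv2.imwrite('pics/t6c.png',cv2.resize(t['color'][95:275,285:485],None,fx=4,fy=3.2,interpolation=cv2.INTER_CUBIC))
```

```text
True [ 1.00382147e-01 -5.27684392e-05  7.73253006e-02] [ 0.06727037 -0.04614948  0.39768799]
17.475
149 [[ 0.11487187 -0.04043603  0.10648471]
 [ 0.12163127  0.00615843  0.11662027]
 [ 0.12651578  0.03906739  0.11954073]]
```

View pics/s6c.png

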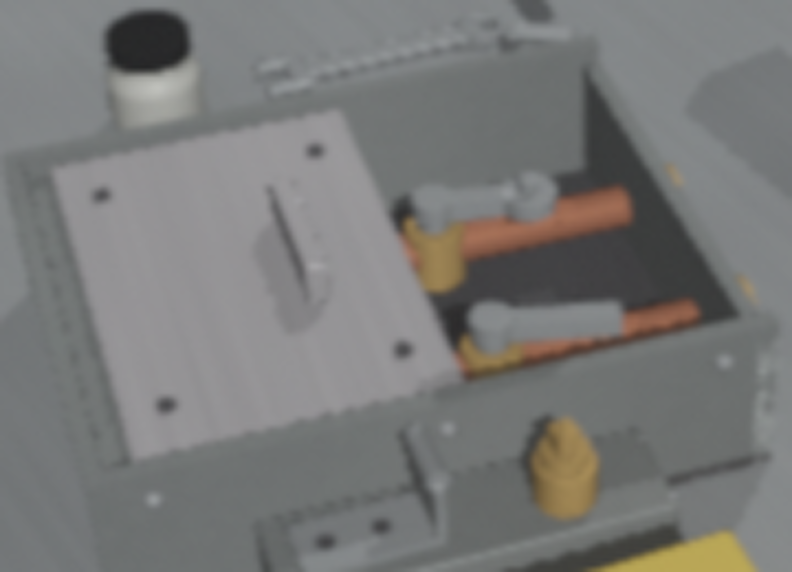

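View pics/t6c.png

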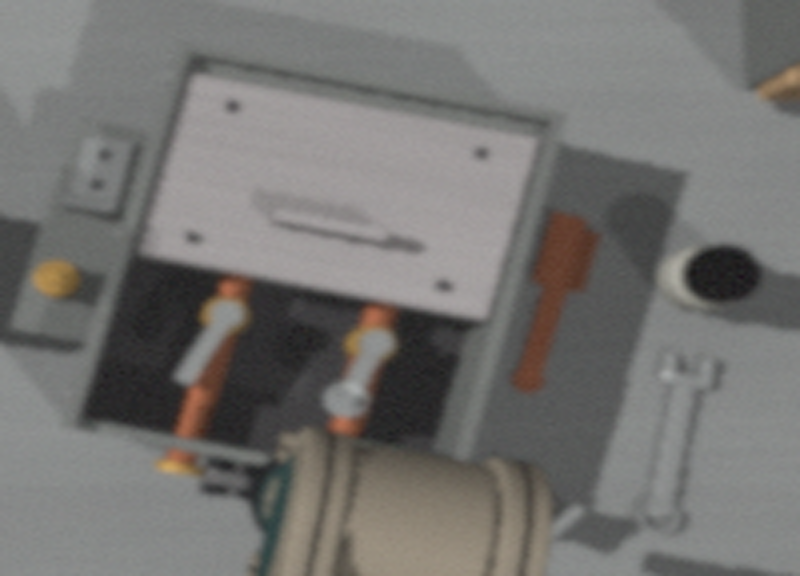

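View pics/w6.png

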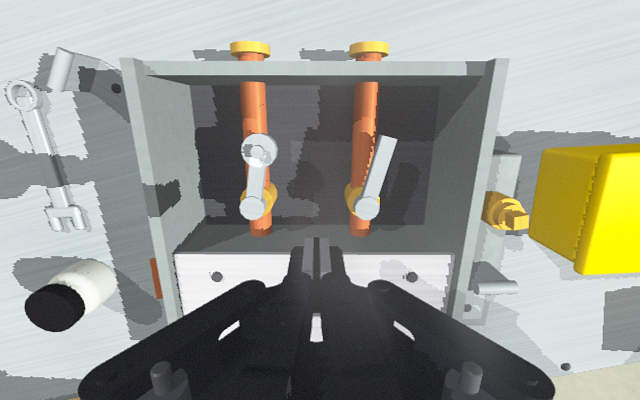

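The marked valve is the right-hand one at box (35,-60). Its disc end is at crop (347,398) in the top view and its pivot at (375,345). The plain handle is at (185,378). Next I measure the angles and the cover edge.

Run:
```python
from h import *
t=load('t6')
px=lambda a,b:(285+a/4,95+b/3.2)
for n,a,b,z in [('disc',347,398,.066),('piv',375,345,.066),('pl_end',187,378,.064),('pl_piv',226,315,.066),('covNL',140,257,.091),('covNR',488,318,.091),('covFL',190,73,.091),('covFR',540,128,.091)]:
    print(n,(bx(atz(t,*px(a,b),z))*1000).round(1))
c=load('s6');qx=lambda a,b:(190+a/4.4,120+b/4.4)
for n,a,b,z in [('disc boss',540,183,.072),('piv',437,205,.07),('pl_end',622,318,.064),('pl_piv',490,325,.07),('covNL',462,378,.091),('covNR',345,112,.091)]:
    print(n,(bx(atz(c,*qx(a,b),z))*1000).round(1))
for ph in (0,.8,1.57):
    print(ctrl.ik(T(0,-.1,.055),Q(TH+1.5*np.pi-ph)))
```

```text
disc [-21.3 -53.4  66. ]
piv [ 29.3 -62.   66. ]
pl_end [-30.9  61.3  64. ]
pl_piv [30.4 47.4 66. ]
covNL [ 63.8 118.5  91. ]
covNR [  68.9 -130.    91. ]
covFL [231.2 122.8  91. ]
covFR [ 240.8 -128.1   91. ]
disc boss [-28.1 -45.2  72. ]
piv [ 31.6 -48.   70. ]
pl_end [-34.4  72.   64. ]
pl_piv [34.8 60.5 70. ]
covNL [ 66.7 117.9  91. ]
covNR [  63.1 -123.5   91. ]
[-0.36856568  0.29411768 -0.40890378  0.86777487  0.         -1.69030352]
[-0.36856568  0.29411768 -0.40890378  0.86777487  0.         -0.89030352]
[-0.36856568  0.29411768 -0.40890378  0.86777487  0.         -0.12030352]
```

Run:
```python
from h import *
w=load('w6')
for n,a,b,z in [('boss',257,151,.072),('disc',260,151,.064),('piv',251,208,.066),('pl_piv',368,208,.066),('pl_end',388,140,.064)]:
    print(n,(bx(atz(w,a,b,z))*1000).round(1))
for n in ['w6','t6']:
    P=cloud(load(n)); B=(P[...,:2]-O)@np.c_[EX,EY]; z=P[...,2]
    def s(m,l): print(n,l,m.sum(),np.percentile(B[m],[2,50,98],axis=0).round(4).tolist() if m.sum()>3 else '')
    def box(x0,x1,y0,y1,z0,z1): return (B[...,0]>x0)&(B[...,0]<x1)&(B[...,1]>y0)&(B[...,1]<y1)&(z>z0)&(z<z1)
    s(box(-.05,-.008,-.09,-.01,.055,.08),'disc'); s(box(.018,.055,-.09,-.03,.055,.08),'piv')
    s(box(-.05,-.008,.03,.10,.055,.08),'plainend'); s(box(.018,.055,.02,.09,.055,.08),'plpiv')
    s(box(-.12,-.07,-.1,.1,.078,.092),'nearwall'); s(box(.0,.3,-.1,.1,.107,.125),'rib')
    s(box(-.06,.05,-.16,-.11,.09,.105),'Rwall');s(box(-.06,.05,.11,.16,.09,.105),'Lwall');s(box(.05,.25,-.1,.1,.0875,.096),'cover')
```

```text
boss [-24.4 -50.3  72. ]
disc [-23.3 -49.3  64. ]
piv [ 30.4 -60.6  66. ]
pl_piv [30.4 50.9 66. ]
pl_end [-33.1  65.8  64. ]
w6 disc 1006 [[-0.0384, -0.0642], [-0.0245, -0.0493], [-0.0096, -0.0356]]
w6 piv 530 [[0.0188, -0.0699], [0.0292, -0.0585], [0.0407, -0.0483]]
w6 plainend 572 [[-0.0365, 0.0538], [-0.0225, 0.0625], [-0.0088, 0.0718]]
w6 plpiv 534 [[0.0186, 0.0387], [0.029, 0.0495], [0.0407, 0.0603]]
w6 nearwall 3994 [[-0.0939, -0.0957], [-0.0889, 0.0014], [-0.0841, 0.0959]]
w6 rib 113 [[0.1118, -0.0012], [0.1153, 0.0023], [0.1227, 0.0049]]
w6 Rwall 2346 [[-0.0583, -0.1395], [-0.0109, -0.1328], [0.0473, -0.1292]]
w6 Lwall 2328 [[-0.0582, 0.1296], [-0.0108, 0.1331], [0.0472, 0.1401]]
w6 cover 5711 [[0.0655, -0.0977], [0.0815, -0.024], [0.1546, 0.0977]]
t6 disc 92 [[-0.0346, -0.0648], [-0.0213, -0.0505], [-0.009, -0.0375]]
t6 piv 64 [[0.0196, -0.0705], [0.0319, -0.0593], [0.0428, -0.0487]]
t6 plainend 45 [[-0.0332, 0.0555], [-0.0208, 0.0633], [-0.0088, 0.0712]]
t6 plpiv 60 [[0.0197, 0.0402], [0.032, 0.0505], [0.043, 0.0607]]
t6 nearwall 138 [[-0.0912, -0.0054], [-0.0864, 0.0469], [-0.0816, 0.0968]]
t6 rib 135 [[0.1147, -0.0378], [0.12, -0.0006], [0.1266, 0.0377]]
t6 Rwall 156 [[-0.0517, -0.1401], [-0.0031, -0.1346], [0.0474, -0.1297]]
t6 Lwall 143 [[-0.0571, 0.13], [-0.0051, 0.1348], [0.0468, 0.1398]]
t6 cover 3757 [[0.0712, -0.0962], [0.1553, -0.0002], [0.2329, 0.096]]
```

```bash
cat >> h.py <<'E'
PV=np.array([.0305,-.060])
def F(ph,r,off):
    u=np.array([-np.cos(ph),np.sin(ph)]);t=np.array([np.sin(ph),np.cos(ph)]); return PV+r*u-off*t
def QF(ph): return Q(TH+1.5*np.pi-ph)
E
python3 - <<'E'
from h import *
p=F(.19,.05,.040)
ctrl.move_ptp(T(*p,.15),QF(.19)); print(ctrl.get_t(),ctrl.get_qpos().round(2),ctrl.get_contact_force())
print(ctrl.movel(T(*p,.056),v=.1,guard=5),bx(ctrl.get_tcp_pos()),ctrl.get_contact_force())
snap('scene','s7');snap('wrist','w7');print(ctrl.get_t())
c=load('s7'); cv2.imwrite('pics/s7c.png',cv2.resize(c['color'][120:250,190:370],None,fx=4.4,fy=4.4,interpolation=cv2.INTER_CUBIC))
E
```

```text
18.8333 [-0.35  0.15 -0.36  1.06  0.   -1.49] [ 0.33790891 -0.31735491 -0.33730944]
False [-0.02538542 -0.0899158   0.03405315] [-0.40698544 -0.53466616 -0.12671339]
20.025
```

View pics/s7c.png

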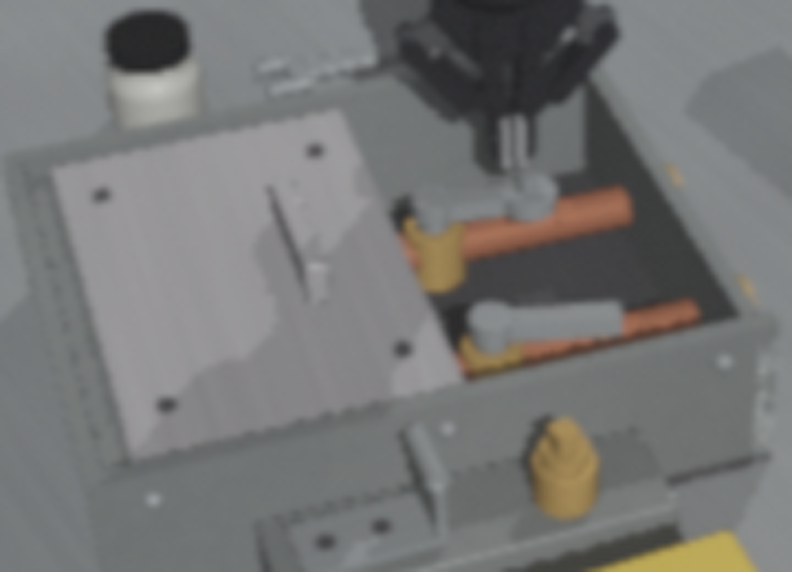

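View pics/w7.png

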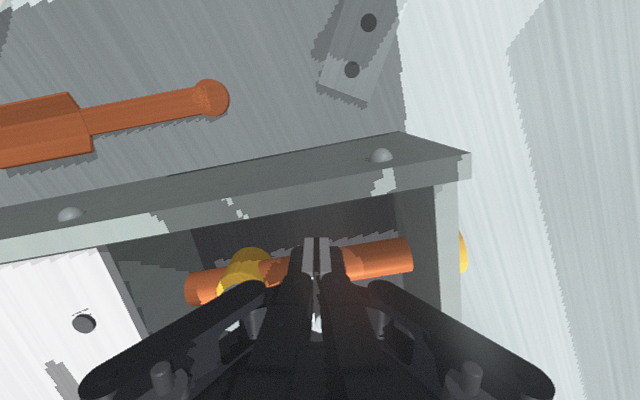

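The fingers are down beside the marked handle on its right, and the contact force is near zero. I'll push it along the arc.

Run:
```python
from h import *
q=lambda ph:QF(ph)
for ph,off in [(.19,.027)]+[(x,.027) for x in np.arange(.34,1.46,.15)]:
    g=ctrl.movel(T(*F(ph,.05,off),.056),QF(ph),v=.06,guard=14)
    print(round(ph,2),g,bx(ctrl.get_tcp_pos()).round(4),ctrl.get_contact_force().round(1),round(ctrl.get_t(),2))
    if g: break
snap('scene','s8')
c=load('s8'); cv2.imwrite('pics/s8c.png',cv2.resize(c['color'][120:250,190:370],None,fx=4.4,fy=4.4,interpolation=cv2.INTER_CUBIC))
```

```text
0.19 False [-0.0234 -0.0764  0.0336] [-0.   0.4 -0.7] 20.39
0.34 False [-0.0255 -0.0686  0.0334] [-1.6  0.8 -0.3] 20.69
0.49 False [-0.0262 -0.0603  0.0334] [ 0.1 -0.9  0.5] 20.99
0.64 False [-0.0256 -0.0518  0.0334] [-0.2 -0.4  0.2] 21.29
0.79 False [-0.0239 -0.0435  0.0333] [-0.3 -1.2 -0.5] 21.59
0.94 False [-0.0208 -0.0355  0.0333] [-0.1 -1.  -0.5] 21.89
1.09 False [-0.0167 -0.0281  0.0333] [ 0.  -0.6 -0.5] 22.19
1.24 False [-0.0114 -0.0214  0.0333] [-0.3 -0.4 -0.7] 22.49
1.39 False [-0.0052 -0.0156  0.0333] [-0.9 -0.1 -1.2] 22.79
```

View pics/s8c.png

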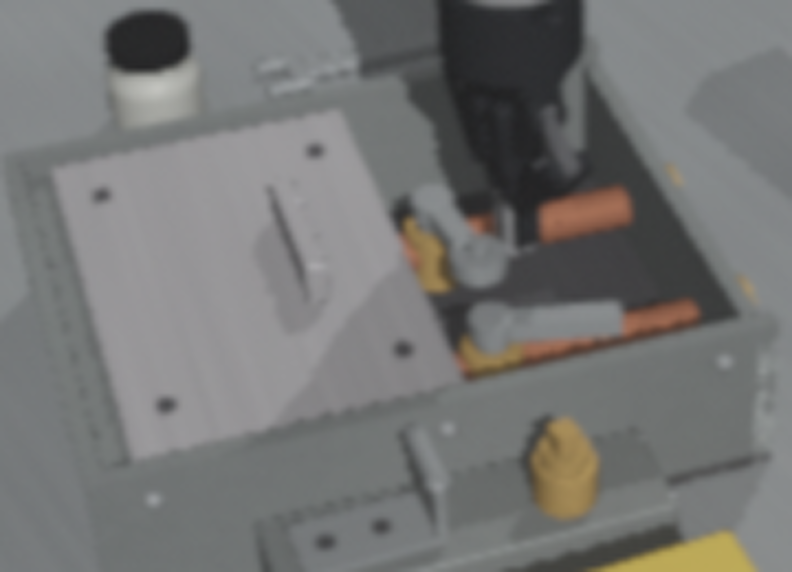

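The marked handle is most of the way round, with its disc at crop (480,262). I'll finish against the stop.

Run:
```python
from h import *
e=1.571
g=ctrl.movel(T(*F(1.5,.05,.027),.056),QF(1.5),v=.06,guard=14)
if not g: g=ctrl.movel(T(*F(e,.05,.027),.056),QF(e),v=.04,guard=14)
print(g,bx(ctrl.get_tcp_pos()),ctrl.get_contact_force())
for k in range(2):
    g=ctrl.movel(T(*F(e,.05,.005),.056),v=.03,guard=12)
    print(g,bx(ctrl.get_tcp_pos()),ctrl.get_contact_force(),ctrl.get_t())
p=bx(ctrl.get_tcp_pos())
ctrl.movel(T(p[0]-.025,p[1],.056),v=.1)
ctrl.movel(T(p[0]-.025,p[1],.16),v=.2)
ctrl.move_ptp(T(-.14,-.03,.24),Q(TH+np.pi))
t=snap('top','t9');c=snap('scene','s9');snap('wrist','w9');print(ctrl.get_t())
cv2.imwrite('pics/s9c.png',cv2.resize(c['color'][120:250,190:370],None,fx=4.4,fy=4.4,interpolation=cv2.INTER_CUBIC))
P=cloud(t); B=(P[...,:2]-O)@np.c_[EX,EY]; z=P[...,2]
def s(l,x0,x1,y0,y1,z0,z1):
    m=(B[...,0]>x0)&(B[...,0]<x1)&(B[...,1]>y0)&(B[...,1]<y1)&(z>z0)&(z<z1); print(l,m.sum(),np.percentile(B[m],[2,50,98],axis=0).round(4).tolist() if m.sum()>3 else '')
s('disc',0,.06,-.022,.02,.055,.08); s('plainend',-.05,-.008,.03,.10,.055,.08); s('rib',0,.3,-.1,.1,.107,.125);s('cover',.05,.25,-.1,.1,.0875,.096)
```

```text
False [ 0.00327451 -0.00998182  0.03328047] [-1.02459292  0.92127204 -0.43327311]
True [ 0.00379199 -0.00960393  0.03233565] [0.24254259 0.18346656 0.38227796] 23.7
True [ 0.00342296 -0.00952006  0.03096143] [ 0.89880088  0.40560312 -0.13640655] 24.0833
25.925
disc 102 [[0.0192, -0.0201], [0.0328, -0.0049], [0.047, 0.0093]]
plainend 45 [[-0.0332, 0.0555], [-0.0207, 0.0633], [-0.0088, 0.0712]]
rib 136 [[0.1145, -0.0378], [0.1204, -0.0001], [0.1263, 0.0377]]
cover 3757 [[0.0712, -0.0964], [0.1546, -0.0005], [0.2388, 0.0961]]
```

View pics/s9c.png

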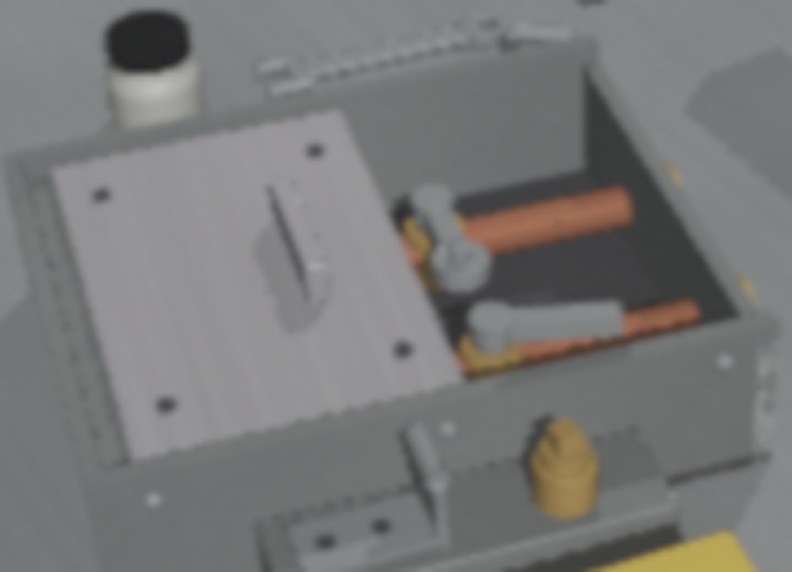

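View pics/t9.png

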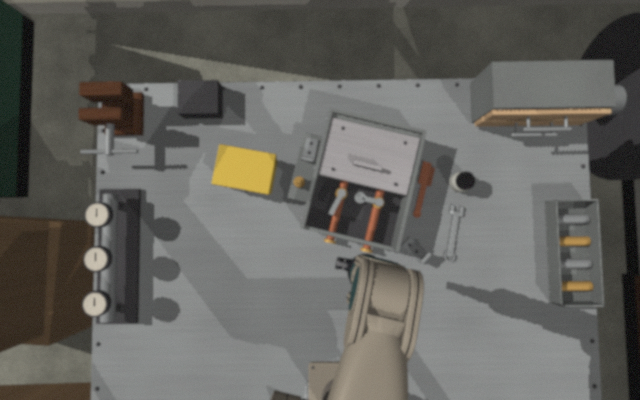

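View pics/w9.png

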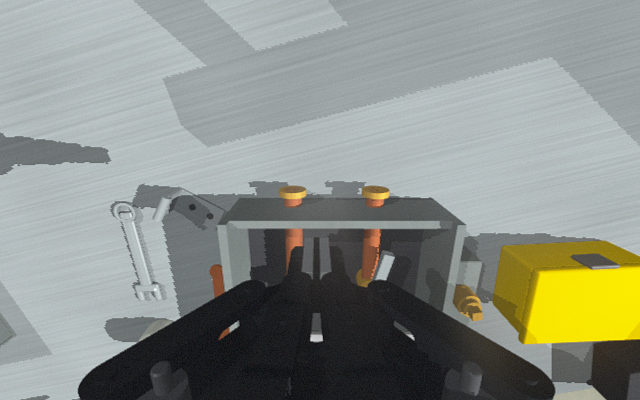

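Run:
```python
from h import *
print(ctrl.get_contact_force(),ctrl.get_t()); print(ctrl.sign_off())
```

```text
[0.10307246 0.12703696 0.32394405] 25.925
the job is handed in; nothing more can be done
None
```

I slid the cover fully back by its rib, then turned the marked valve (the right-hand one) clockwise to its stop. I handed the job in at 25.9 s with the gripper clear of everything.

**Failed first push:** it missed, because the fingertips passed over the rib. The scene camera's depth and a 4 N touch on the deck both showed the real tips about 22.6 mm above the reported TCP. I corrected for that and pushed again.

**Last checks:**
- **Cover:** it moved about 147 mm and stopped at the same place when pushed with 12 N and again with 22 N. The cover's exact start position isn't known, so its stop rests mainly on those two pushes. It shows no sign of being lifted.
- **Marked handle:** the top camera puts the disc crosswise, within about 1–2° of 90°. Two more pushes, guarded at 12 N, moved it no further.
- **Plain handle:** its measured position is the same before and after.
- **Other objects:** the bin, shoe horn, brackets, adapter, spanner and jar look unmoved in the pictures; I did not measure them.
- **Disagreement:** my first fit put the box about 4 mm off in x compared with the pivots. I used the pivots as seen by the cameras. The scene camera also read the pivots about 11 mm off in y, so I used the top and wrist cameras.

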